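# Hold the travel gauge at its calibration mark

## Task

Get the travel gauge ready for a reading: first turn the steel hex coupling nut of the plug on top of its housing clockwise until it is tight. Then squeeze the red lock button on the gauge arm's head to free the spring-loaded arm, pull the arm out until its white pointer lines up with the orange clip on the yellow scale, and finish still holding it there. Leave the orange clip and the other things on the bench where they are.

Things in the scene. Friction and masses are not known exactly. Their poses are not given: they have to be found in the camera images.
- gauge: Fixed travel gauge; origin at table level. Blue base plate 110 x 345 x 12 mm (x -55..55, y -130..215). Grey housing 44 mm wide (x), y -125..25, top at z 110, coupling nut on top; the telescoping arm comes out of its +y end, along +y. Yellow scale (ticks every 5 mm) at x 20..50, y 75..210, top z 26. Steel latch post under the arm's head, x 10..18, y 52..62, top z 66.
- nut_grip (a point): On the coupling nut's vertical axis, z 134 mm; at x 0, y -75 mm in the gauge's frame. Steel hexagon, 22 mm across flats, z 114..138; black plug cap (15 mm across) above it to z 152. The point turns with the nut; its x axis is square to a pair of flats (others at +-60 deg). Keep fingertips above the housing top, z 110.
- coupling_nut (a joint): Turn of the nut, rad, growing clockwise seen from above. Starts loose at 0.1 to 0.6; tight at its hard stop, 1.4 (over 1.3 counts as tight). When tight, the white stripe on the nut's top points along the white line on the housing, towards the arm. Friction about 0.12 N m, no spring.
- head_grip (a point): Grip point in the arm's head, z 92 mm: grey block 32 (x) x 40 (y) x 36 mm (z 72..108). Axes as the gauge's; at home at x 0, y 60 mm in its frame. Red button on its +x side: fingers from above closing along the gauge's x squeeze it against the block's plain -x side (40 mm across, 34 with the button in).
- button_face (a point): Centre of the outer face of the red lock button, 22 wide (y) x 18 mm high (z), 90 mm above the table; it stands 8 mm out of the head's +x side.
- lock_button (a joint): How far the lock button is pressed in, m: 0 out, 0.006 fully in. Spring 3.2 N rising to 8 N. Out, it latches the arm at home; beyond about 0.005 the arm is free. It matters only near home (within 17 mm): further out the arm slides whether or not the button is in, but let go it returns only to 17 mm, behind the latch post, unless the button is in.
- gauge_arm (a joint): How far the arm is pulled out, m: 0 at home, at most 0.11. A return spring pulls it home with 3 N at home rising to 6 N; it does not stay out by itself. Pointer and clip line up at 0.040 + the value of mark_clip.
- pointer (a point): Lower end of the white pointer blade on the arm's head (10 x 3 mm in plan, 30 mm above the table), 30 mm beyond the head's centre along +y and 34 mm to +x, just over the scale.
- mark (a point): Top of the orange clip's thin rib (3 mm thick along y), 37 mm above the table, on the rib's end towards the scale. Axes parallel to the gauge's. The pointer passes beside it, on the scale side.
- mark_clip (a joint): Where the orange clip sits along the scale, m (0 to 0.055, growing along the gauge's +y). Stiff; not to be moved.
- screwdriver: loose screwdriver lying on the bench, handle and blade about 200 mm long; bystander. Origin at the centre of its underside.
- tin: loose small tin, 52 mm across, 65 mm tall, standing; bystander. Origin at the centre of its underside.
- meter: loose black pointer-type test meter, 100 x 150 x 48 mm (x, y, z), with a white window on top; bystander. Origin at the centre of its underside.
- parts_tray: loose blue divided parts tray, 130 x 100 x 35 mm; bystander. Origin at the centre of its underside.
- mug: loose white mug, 80 mm across, 90 mm tall; bystander. Origin at the centre of its underside.
- board: loose green circuit board, 90 x 60 mm, parts on it up to 20 mm tall; bystander. Origin at the centre of its underside.

How it is judged:
By the outcome, as a careful person would: the job done as asked, in the order asked, and still so for the second after the job is handed in, while the arm keeps its last pose, push and grip.
It also fails if it takes over 46 s, if anything falls off the work surface, if the arm or the gripper's body presses on something with over 40 N, if the wrist force passes 120 N, or if a joint passes its speed limit or range.

## Robot

A 7-joint arm with a two-finger parallel gripper is mounted at the origin on the work surface. World frame = base frame: x ahead of the robot, y to its left, z up, the work surface at z = 0. Lengths are in mm, angles in rad, forces in N, time in s.
With the tool pointing down it reaches from about 400 to 875 mm from the base axis. Payload 4.4 kg.
Tool frame: the origin (TCP) lies midway between the tips of the shut fingers; the grasp point (between the pads) lies 19 mm behind it; z points along the fingers, y is the line along which they close (so a half turn about z gives the same grasp; the last joint's range is limited). The gripper opens to 85 mm and grips with 20 to 120 N. Pads are 22 mm wide; open, the fingers measure 114 mm over their backs; the gripper's body (76 mm by 85 mm) begins 54 mm behind the grasp point. The pads swing forward as they close: fully open they stand 13 mm farther back than shut.
Start: joints at [1.209, 0.628, 0.038, 1.517, -0.027, 0.996, -0.02], TCP at [189.506, -621.776, 231.313] pointing down, gripper open.
Joint ranges: [-3.06, 3.06], [-0.37, 2.12], [-1.25, 1.32], [0.18, 2.47], [-1.1, 4.24], [0.23, 1.98], [-2.94, 2.94]. Speed limits (rad/s): [2.57, 2.57, 3.14, 3.14, 3.14, 3.14, 3.14].

## Interface

Orientations are given as [roll, pitch, yaw] about the fixed x, y, z axes, in that order (R = Rz(yaw) Ry(pitch) Rx(roll)).
In Python, from cell import ctrl gives the robot as it stands.
- The arm moves only by the shell command python3 -m handwheel 'ROWS'. ROWS is JSON, a list of rows, each a list of 3 entries, a list of its own where there are three numbers: the turn, a rotation vector about the tool's x, y, z in degrees, then the shift along the tool's x, y, z in m, then the closure, from 0 (fully open) to 1 (shut). A call has 1 to 5 rows; each row shifts and turns the commanded pose from where the row before left it, along the tool's axes as they then stand; what a row does not reach is not made up. A row lasts 1/12 s, in which the tool goes at most 41.7 mm and 7.16 degrees, less where a joint would pass 70% of its speed; a pose out of reach is approached as far as the arm can. A call is refused whole if a number of a shift passes 0.0417 or a number of a turn 7.16, either way. A call with a gripper value outside its range is refused whole. The fingers move at their own pace and stop on an object; the grip force is fixed at half the most. Time passes only in rows, so rows that do not move let the fingers close. It gives the time, the measured TCP pose, the force, the opening and the grip force at its end, in the units of the state.
- ctrl.read_state(): the state, without advancing time (a new reading comes with each control period).
- ctrl.get_image(name): name is "scene" or "top"; returns a dict with "pixels" (480x640x3 uint8, red, green, blue), "fx", "fy", "cx", "cy" (pixels), "pose" (4x4, takes a point from camera to world coordinates). Camera axes: x right, y up, looking along -z (the intrinsics and any distortion apply to the point x, -y, -z); pixel columns grow to the right and rows downward; lengths in mm; the calibration is good to about 2 mm. A picture is of the moment at which its call begins. There is no depth.
- ctrl.finish_job(): hands the job in; it is judged then, once.
The state is a dict: "clock": time; "qpos": joint angles; "qd": joint speeds; "tau": joint torques, N m; "eef_pos": TCP position; "tool_rot": TCP orientation; "force": force on the tool from outside, world axes, zero at the start; "torque": the same for the moment, N m; "width": finger opening in mm; "gripper_force": force on a finger pad.
Only numpy, scipy, OpenCV 4.12 (cv2) and the standard library are available. Lean on these libraries where they do the work, as an engineer would, in place of code of your own. Each camera call takes 0.05 s, during which the arm holds its last target. There are 200 camera calls.

## Working session

There is one attempt and no reset: what is moved stays moved. The work goes in short steps, Python scripts to look and compute and a shell command to move; the robot and the scene stay as the last step left them, time stands still between calls to the robot, and variables do not carry over. Pictures are saved under pics/ and viewed, at most 10 in all, crops included, and the job is handed in when it is done.

```bash
mkdir -p pics; ls; python3 - <<'E'
from cell import ctrl
import cv2
print(ctrl.read_state())
for n in("scene","top"):
    d=ctrl.get_image(n); cv2.imwrite(f"pics/{n}0.png",d["pixels"][:,:,::-1]); print({k:v for k,v in d.items() if k!="pixels"})
E
```

```text
pics
{'clock': 0.0, 'qpos': array([ 1.20921145,  0.62934972,  0.03846795,  1.51837846, -0.02704418,
        0.99628826, -0.01997995]), 'qd': array([ 0.00152613,  0.0004755 ,  0.00039153,  0.00034833, -0.00059847,
        0.00059818, -0.00014337]), 'tau': array([-1.53341748e-04, -5.63397861e+01,  1.22628238e+00, -1.93441290e+01,
        1.10514939e-02,  1.05679934e-02, -6.44698545e-06]), 'eef_pos': array([ 189.31118669, -621.16446559,  230.38387918]), 'tool_rot': array([-3.13968732e+00,  3.74295819e-06,  2.95759615e-01]), 'force': array([-0.46757673, -0.55315265,  0.22082408]), 'torque': array([ 0.0135148 ,  0.0148817 , -0.03118927]), 'gripper_force': 0.0, 'width': 85.53121817867381}
{'fx': 521.5450985144902, 'fy': 521.5450985144902, 'cx': 318.9650701842946, 'cy': 243.57249790883094, 'pose': array([[-8.57887312e-01, -3.88932341e-01,  3.35799040e-01,
         9.84326429e+02],
       [ 5.13832757e-01, -6.46426056e-01,  5.64011748e-01,
         6.91389235e+02],
       [-2.29316040e-03,  6.56403069e-01,  7.54406888e-01,
         1.05200409e+03],
       [ 0.00000000e+00,  0.00000000e+00,  0.00000000e+00,
         1.00000000e+00]])}
{'fx': 571.7718938635824, 'fy': 571.7718938635824, 'cx': 313.9913036381362, 'cy': 235.99108086621706, 'pose': array([[ 1.32234726e-02,  9.98276533e-01, -5.71760824e-02,
         4.75676628e+02],
       [-9.99910313e-01,  1.33231811e-02,  1.36302549e-03,
         3.89697800e-02],
       [ 2.12244366e-03,  5.71529306e-02,  9.98363179e-01,
         1.66904735e+03],
       [ 0.00000000e+00,  0.00000000e+00,  0.00000000e+00,
         1.00000000e+00]])}
```

View pics/scene0.png

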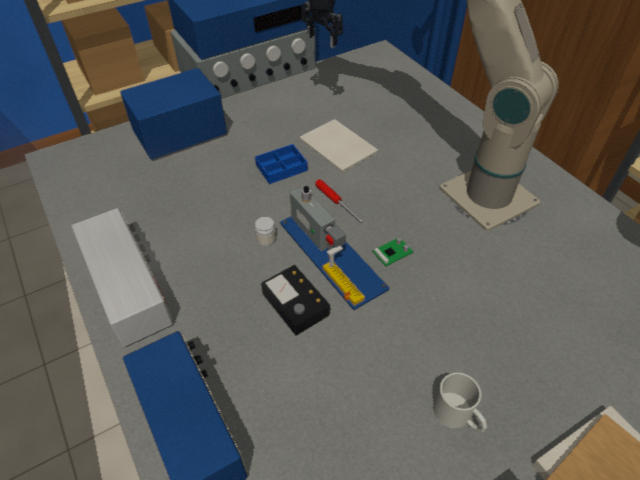

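View pics/top0.png

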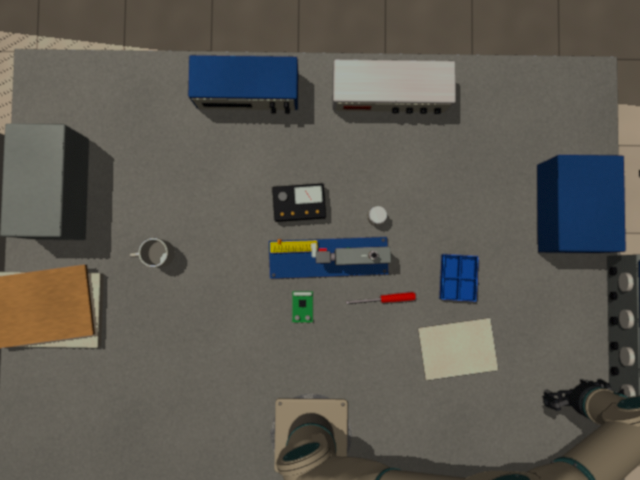

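The scene view shows the gauge at about (330,240), with its arm pointing down-right. The top view has the plate at x 268–390, y 237–278, with the arm toward image left (+y world). I'll measure it and zoom in.

```bash
cat > h.py <<'E'
import numpy as np, cv2
from cell import ctrl
def ray(d,u,v):
    P=d["pose"]; r=P[:3,:3]@np.array([(u-d["cx"])/d["fx"],-(v-d["cy"])/d["fy"],-1.]); return P[:3,3],r
def onz(d,u,v,z):
    o,r=ray(d,u,v); return o+r*(z-o[2])/r[2]
def proj(d,p):
    P=d["pose"]; q=P[:3,:3].T@(np.asarray(p,float)-P[:3,3]); return np.array([d["cx"]-d["fx"]*q[0]/q[2], d["cy"]+d["fy"]*q[1]/q[2]])
def comps(m,off,amin=3):
    n,l,s,c=cv2.connectedComponentsWithStats(m.astype(np.uint8)); return [(s[i,4],(c[i]+off).round(2),s[i,:4]) for i in range(1,n) if s[i,4]>=amin]
E
python3 - <<'E'
from h import *
t=ctrl.get_image("top"); s=ctrl.get_image("scene")
for n,d,(x0,y0,x1,y1) in (("top",t,(255,225,405,290)),("scene",s,(270,175,400,310))):
    im=d["pixels"][y0:y1,x0:x1]; hsv=cv2.cvtColor(im,cv2.COLOR_RGB2HSV).astype(int); H,S,V=hsv[...,0],hsv[...,1],hsv[...,2]
    k=5 if n=="top" else 4
    cv2.imwrite(f"pics/{n}1.png",cv2.resize(im[:,:,::-1],None,fx=k,fy=k,interpolation=cv2.INTER_CUBIC))
    blue=(H>100)&(H<125)&(S>120)&(V>40)
    m=(blue*255).astype(np.uint8); cs,_=cv2.findContours(m,cv2.RETR_EXTERNAL,cv2.CHAIN_APPROX_NONE)
    pts=max(cs,key=cv2.contourArea)if n!="top" else np.vstack([c for c in cs if cv2.contourArea(c)>15])
    w=np.array([onz(d,p[0][0]+x0,p[0][1]+y0,12)[:2] for p in pts],np.float32)
    print(n,"plate",cv2.minAreaRect(w))
    print("orange",comps((((H<16)|(H>172))&(S>150)&(V>110)),(x0,y0)))
    print("yellow",comps((H>=20)&(H<35)&(S>130)&(V>100),(x0,y0),20))
E
```

```text
top plate ((509.4203796386719, -44.00474548339844), (106.72637939453125, 340.04559326171875), 2.8721117973327637)
orange [(np.int32(3), array([279.  , 239.33]), array([23, 14,  3,  2], dtype=int32)), (np.int32(15), array([322.27, 249.53]), array([64, 24,  8,  2], dtype=int32))]
yellow [(np.int32(437), array([290.76, 246.07]), array([15, 16, 47, 12], dtype=int32))]
scene plate ((507.2649841308594, 41.014984130859375), (109.09834289550781, 181.92626953125), 2.8621230125427246)
orange [(np.int32(216), array([327.61, 190.58]), array([46,  4, 25, 24], dtype=int32)), (np.int32(40), array([329.48, 238.88]), array([56, 60,  7, 10], dtype=int32)), (np.int32(19), array([346.47, 295.95]), array([ 75, 118,   4,   7], dtype=int32))]
yellow [(np.int32(595), array([343.47, 282.9 ]), array([53, 88, 41, 42], dtype=int32))]
```

View pics/top1.png

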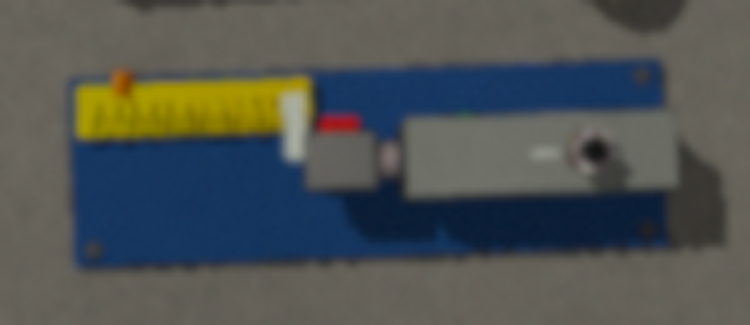

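View pics/scene1.png

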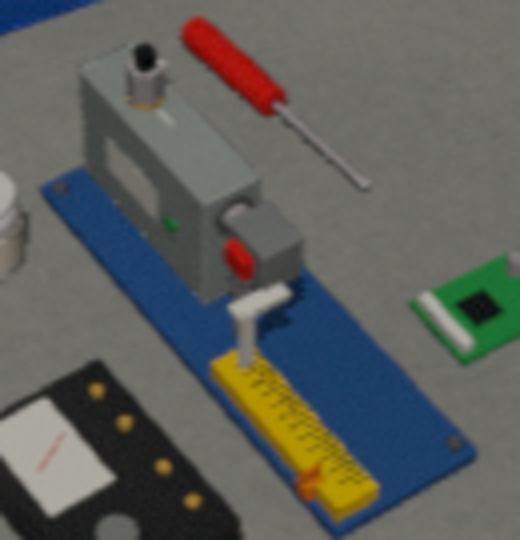

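The top crop shows the nut and cap at crop (595,150), the housing's white line at (545,152), the pointer at (292,125), the button at (340,122) and the clip at (122,82). The scene crop shows the same layout, with the nut at (145,75) and the clip at (310,482).

```bash
python3 - <<'E'
from h import *
t=ctrl.get_image("top"); s=ctrl.get_image("scene")
a=np.radians(2.87); R=np.array([[np.cos(a),-np.sin(a)],[np.sin(a),np.cos(a)]]); O=np.array([509.4,-44])-R@[0,42.5]
print("O",O); g=lambda p:(R.T@(np.asarray(p)[:2]-O)).round(1)
W=lambda x,y,z:np.r_[O+R@[x,y],z]
def cen(d,x0,y0,x1,y1,f):
    im=d["pixels"][y0:y1,x0:x1]; hsv=cv2.cvtColor(im,cv2.COLOR_RGB2HSV).astype(float); w=f(hsv); yy,xx=np.mgrid[y0:y1,x0:x1]; return (w*xx).sum()/w.sum(),(w*yy).sum()/w.sum(),w.sum()
blk=lambda h:np.clip(60-h[...,2],0,None)
org=lambda h:((h[...,0]<18)&(h[...,1]>130)&(h[...,2]>90))*1.
red=lambda h:(((h[...,0]<8)|(h[...,0]>172))&(h[...,1]>130)&(h[...,2]>70))*1.
for n,d,bx,ob,rb in(("top",t,(368,250,380,261),(274,236,285,246),(312,244,332,256)),("scene",s,(298,183,316,194),(338,286,356,304),(320,230,338,250))):
    c=cen(d,*bx,blk); print(n,"cap",c,g(onz(d,*c[:2],152)),"expect px",proj(d,W(0,-75,152)))
    c=cen(d,*ob,org); print("clip",c,g(onz(d,*c[:2],32)),"exp y",)
    c=cen(d,*rb,red); print("button",c,g(onz(d,*c[:2],90 if n=="scene" else 95)))
    u,v=proj(d,W(0,-75,138)).astype(int); cr=d["pixels"][v-12:v+13,u-16:u+17,::-1]; cv2.imwrite(f"pics/{n}n.png",cv2.resize(cr,None,fx=11,fy=11,interpolation=cv2.INTER_NEAREST))
A=[cv2.imread(f"pics/{n}n.png") for n in("top","scene")]; cv2.imwrite("pics/nut.png",np.hstack(A))
print([onz(t,*q,37 if 0 else 26) for q in()])
# head top corners at z108 expected
print("head/housing px",[proj(t,W(x,y,z)).round(1) for x,y,z in((0,25,110),(0,80,108),(0,-125,110),(0,215,12),(0,210,26))])
E
```

```text
O [511.52797521 -86.4466927 ]
top cap (np.float64(373.81524926686217), np.float64(254.8357771260997), np.float64(341.0)) [ -0.7 -75. ] expect px [373.79777936 254.57801304]
clip (np.float64(279.0), np.float64(240.16666666666666), np.float64(12.0)) [ 53.8 181.9] exp y
button (np.float64(321.7647058823529), np.float64(249.52941176470588), np.float64(17.0)) [20.3 61.5]
scene cap (np.float64(305.7758620689655), np.float64(188.9963054187192), np.float64(812.0)) [  3.7 -68.6] expect px [305.61730597 187.00305472]
clip (np.float64(346.48571428571427), np.float64(295.34285714285716), np.float64(35.0)) [ 56.1 187. ] exp y
button (np.float64(329.5), np.float64(239.5), np.float64(56.0)) [18.6 59.7]
[]
head/housing px [array([335.5, 256.3]), array([315.3, 257.1]), array([390.5, 254.3]), array([268.6, 259.5]), array([270. , 259.3])]
```

View pics/nut.png

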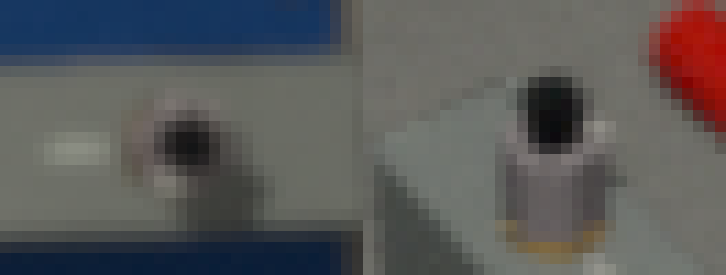

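The left panel is the top view, with a white stripe blob at about (165,182), lower-left of the cap. The right panel is the scene view, with the stripe at about (600,130), right of the cap. Both put the stripe between +y and -x of the gauge, so the nut is loose. Next I'll compute its angle.

```bash
cat >> h.py <<'E'
a=np.radians(2.87); R=np.array([[np.cos(a),-np.sin(a)],[np.sin(a),np.cos(a)]]); O=np.array([509.4,-44])-R@[0,42.5]
g=lambda p:(R.T@(np.asarray(p)[:2]-O)).round(1)
W=lambda x,y,z:np.r_[O+R@[x,y],z]
def stripe():
    for n in("top","scene"):
        d=ctrl.get_image(n); c0=proj(d,W(0,-75,138)); cap=proj(d,W(0,-75,152))
        u,v=c0.astype(int); im=d["pixels"][v-9:v+10,u-9:u+10].astype(float).min(2); yy,xx=np.mgrid[v-9:v+10,u-9:u+10]
        G=np.array([g(onz(d,x,y,138)) for x,y in zip(xx.ravel(),yy.ravel())])-[0,-75]
        r=np.hypot(*G.T); k=np.where((r<13)&(r>5))[0]; k=k[np.argsort(-im.ravel()[k])][:5]
        print(n,[(im.ravel()[i],G[i].round(1).tolist(),round(np.degrees(np.arctan2(-G[i][0],G[i][1])))) for i in k])
E
python3 -c "
from h import *
stripe()"
```

```text
top [(np.float64(112.0), [10.0, 2.9], -74), (np.float64(112.0), [-8.6, 6.4], 53), (np.float64(111.0), [-8.7, 3.7], 67), (np.float64(106.0), [9.6, -7.8], -129), (np.float64(105.0), [9.9, 0.2], -89)]
scene [(np.float64(133.0), [-11.2, 2.8], 76), (np.float64(125.0), [-9.1, 5.9], 57), (np.float64(119.0), [7.8, -5.5], -125), (np.float64(117.0), [1.2, 7.8], -9), (np.float64(117.0), [7.5, 3.5], -65)]
```

```bash
python3 -c "
from h import *
d=ctrl.get_image('scene')
c=proj(d,W(0,-75,126)); print(c)
u,v=c.astype(int)
print(range(u-7,u+8)); print(d['pixels'][v-2:v+4,u-7:u+8].mean(2).round().astype(int))
for off in (0,30):
  for k in range(6):
    b=np.radians(3+off+30+60*k); print(off,k,proj(d,W(12.7*np.cos(b),-75+12.7*np.sin(b),126)).round(1))
"
```

```text
[305.83637603 194.49010869]
range(298, 313)
[[114 115 112 100 109 109  85  49  44  67  98 117 109 104 106]
 [114 113 112  95  94 116 119 104 107 117 116  99  87  97 105]
 [114 115 112  94  80  95 106 104 106 107  93  75  73  84 101]
 [114 113 111  96  76  87  97  96  95  92  83  73  72  76  89]
 [115 113 113  97  78  84  93  94  96  94  82  71  75  94 106]
 [112 112 112  97  76  85  94  95  94  93  81  74  75  98 111]]
0 0 [303.8 197.7]
0 1 [308.8 197.2]
0 2 [310.8 194.1]
0 3 [307.9 191.4]
0 4 [302.9 191.8]
0 5 [300.9 194.9]
30 0 [306.3 197.9]
30 1 [310.4 195.8]
30 2 [309.8 192.4]
30 3 [305.3 191.1]
30 4 [301.3 193.1]
30 5 [301.8 196.6]
```

The face profile shows a flat facing the camera, so a pair of flats is square to gauge x. I'll grip along gauge x. First the travel at height.

```bash
r='[[[0,0,0],[0.032,-0.0246,0],0],[[0,0,0],[0.032,-0.0246,0],0],[[0,0,0],[0.032,-0.0246,0],0],[[0,0,0],[0.032,-0.0246,0],0],[[0,0,0],[0.032,-0.0246,0],0]]' ; python3 -m handwheel '[[[0,0,0],[0.032,-0.0246,0],0],[[0,0,0],[0.032,-0.0246,0],0],[[0,0,0],[0.032,-0.0246,0],0],[[0,0,0],[0.032,-0.0246,0],0],[[0,0,0],[0.032,-0.0246,0],0]]'
```

```text
clock: 0.87
eef_pos: [307.5, -455.9, 231.5]
tool_rot: [3.141, -0.0, 0.295]
force: [-0.2, 1.0, -0.8]
width: 85.5
gripper_force: 0.0
```

```bash
python3 -m handwheel '[[[0,0,0],[0.032,-0.0246,0],0],[[0,0,0],[0.032,-0.0246,0],0],[[0,0,0],[0.032,-0.0246,0],0],[[0,0,0],[0.032,-0.0246,0],0],[[0,0,0],[0.032,-0.0246,0],0]]' && python3 -m handwheel '[[[0,0,0],[0.030,-0.0230,0],0],[[0,0,0],[0.030,-0.0230,0],0],[[0,0,0],[0.03,-0.023,0],0],[[0,0,-7],[0,0,0],0],[[0,0,-7],[0,0,0],0]]' && python3 -m handwheel '[[[0,0,-7],[0,0,0],0],[[0,0,-7],[0,0,0],0],[[0,0,-7],[0,0,0],0],[[0,0,-7],[0,0,0],0],[[0,0,-7],[0,0,0],0]]' && python3 -m handwheel '[[[0,0,-7],[0,0,0],0],[[0,0,-7],[0,0,0],0],[[0,0,-7],[0,0,0],0],[[0,0,-6],[0,0,0],0],[[0,0,0],[0,0,0],0]]'
```

```text
clock: 1.28
eef_pos: [424.9, -291.6, 231.7]
tool_rot: [3.141, -0.001, 0.296]
force: [0.8, -0.3, -0.1]
width: 85.6
gripper_force: 0.0
clock: 1.7
eef_pos: [492.0, -197.2, 231.5]
tool_rot: [-3.142, -0.001, 0.553]
force: [-0.6, -1.1, -0.4]
width: 85.1
gripper_force: 0.0
clock: 2.12
eef_pos: [489.9, -201.0, 231.5]
tool_rot: [3.141, 0.0, 1.157]
force: [-0.0, -0.5, 0.2]
width: 85.0
gripper_force: 0.0
clock: 2.53
eef_pos: [489.9, -201.1, 231.4]
tool_rot: [3.141, -0.0, 1.624]
force: [-0.1, 0.5, 0.2]
width: 85.9
gripper_force: 0.0
```

```bash
python3 -m handwheel '[[[0,0,0],[0.0192,0.01375,0],0],[[0,0,0],[0.0192,0.01375,0],0],[[0,0,0],[0,0,0.03],0],[[0,0,0],[0,0,0.03],0],[[0,0,0],[0,0,0],0]]' && python3 -m handwheel '[[[0,0,0],[0,0,0.02],0],[[0,0,0],[0,0,0.02],0],[[0,0,0],[0,0,0.0155],0],[[0,0,0],[0,0,0],0],[[0,0,0],[0,0,0],0]]'
python3 -c "
from h import *
for n in ('scene','top'):
  d=ctrl.get_image(n); u,v=proj(d,W(0,-60,130)).astype(int); cv2.imwrite('pics/'+n+'2.png',cv2.resize(d['pixels'][v-40:v+40,u-50:u+50,::-1],None,fx=4,fy=4,interpolation=cv2.INTER_CUBIC))
cv2.imwrite('pics/c2.png',np.hstack([cv2.imread('pics/%s2.png'%n) for n in('scene','top')]))
"
```

```text
clock: 2.95
eef_pos: [512.0, -160.2, 167.1]
tool_rot: [-3.133, -0.002, 1.62]
force: [-0.7, -0.4, -0.8]
width: 85.2
gripper_force: 0.0
clock: 3.37
eef_pos: [515.4, -161.5, 116.4]
tool_rot: [-3.141, 0.0, 1.621]
force: [-0.8, 0.2, 0.3]
width: 85.5
gripper_force: 0.0
```

View pics/c2.png

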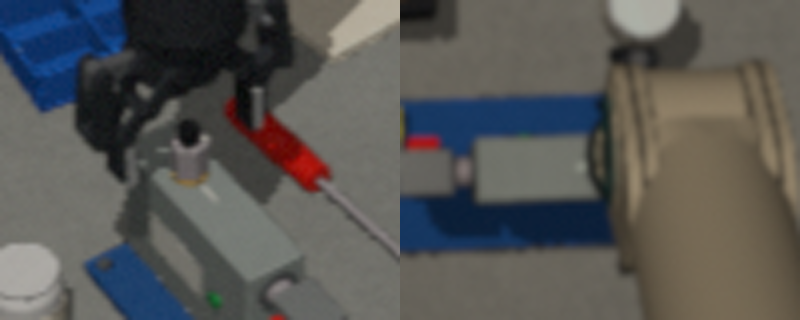

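The scene panel (left) shows the open fingers straddling the nut at about (187,155), square to the housing. The arm covers the nut in the top panel. Closing now.

```bash
python3 -m handwheel '[[[0,0,0],[0,0,0],1],[[0,0,0],[0,0,0],1],[[0,0,0],[0,0,0],1],[[0,0,0],[0,0,0],1],[[0,0,0],[0,0,0],1]]' && python3 -m handwheel '[[[0,0,0],[0,0,0],1],[[0,0,0],[0,0,0],1],[[0,0,0],[0,0,0],1],[[0,0,0],[0,0,0],1],[[0,0,0],[0,0,0],1]]'; python3 -c "
from h import *
s=ctrl.read_state();print(s['torque'],s['qpos'])"
```

```text
clock: 3.88
eef_pos: [515.4, -161.3, 116.1]
tool_rot: [3.141, 0.0, 1.622]
force: [-1.1, -0.1, 3.0]
width: 25.3
gripper_force: 3.2
clock: 4.3
eef_pos: [514.3, -161.3, 116.3]
tool_rot: [-3.14, 0.0, 1.622]
force: [-3.9, 0.2, 6.5]
width: 21.3
gripper_force: 58.5
[ 0.05553585  0.76173413 -0.04546295] [ 0.44136584  0.64687039 -0.28763665  1.92711684  0.30376456  0.61135559
  0.00877505]
```

Seated on the flats at 21.3 mm. Turning clockwise (+ about tool z).

```bash
for i in 1; do python3 -m handwheel '[[[0,0,6],[0,0,0],1],[[0,0,6],[0,0,0],1],[[0,0,6],[0,0,0],1],[[0,0,6],[0,0,0],1],[[0,0,6],[0,0,0],1]]'; done; python3 -c "
from h import *
s=ctrl.read_state();print(s['torque'],s['qpos'])"; python3 -m handwheel '[[[0,0,4],[0,0,0],1],[[0,0,4],[0,0,0],1],[[0,0,4],[0,0,0],1],[[0,0,4],[0,0,0],1],[[0,0,4],[0,0,0],1]]'; python3 -c "
from h import *
s=ctrl.read_state();print(s['torque'],s['qpos'])"
```

```text
clock: 4.72
eef_pos: [514.4, -161.3, 116.3]
tool_rot: [-3.14, 0.001, 1.094]
force: [-3.3, -0.5, 5.6]
width: 21.4
gripper_force: 58.4
[-0.02183408  0.6768053   0.12977117] [ 0.34349815  0.63584112 -0.13887323  1.93001741  0.15007185  0.58717081
 -0.37089283]
clock: 5.13
eef_pos: [514.4, -161.3, 116.3]
tool_rot: [-3.141, 0.001, 0.746]
force: [-3.4, 0.8, 6.5]
width: 21.2
gripper_force: 58.5
[0.00526383 0.72805387 0.15259365] [ 0.27853993  0.63339381 -0.04072922  1.93188343  0.04509419  0.57872673
 -0.61653203]
```

```bash
python3 -m handwheel '[[[0,0,2],[0,0,0],1],[[0,0,2],[0,0,0],1],[[0,0,2],[0,0,0],1],[[0,0,2],[0,0,0],1]]'; python3 -c "
from h import *
s=ctrl.read_state();print(s['torque'])"; python3 -m handwheel '[[[0,0,2],[0,0,0],1],[[0,0,2],[0,0,0],1],[[0,0,2],[0,0,0],1]]'; python3 -c "
from h import *
s=ctrl.read_state();print(s['torque'])"
```

```text
clock: 5.47
eef_pos: [514.4, -161.4, 116.3]
tool_rot: [-3.141, 0.001, 0.609]
force: [-2.4, 0.2, 6.5]
width: 21.1
gripper_force: 58.6
[-0.05039711  0.62945495  0.09636805]
clock: 5.72
eef_pos: [514.4, -161.4, 116.3]
tool_rot: [-3.141, 0.001, 0.504]
force: [-2.4, 1.5, 6.3]
width: 21.3
gripper_force: 58.6
[-0.03213946  0.64542485  0.13331806]
```

```bash
python3 -m handwheel '[[[0,0,2],[0,0,0],1],[[0,0,2],[0,0,0],1]]'|sed -n '3p;5p'; python3 -c "
from h import *
s=ctrl.read_state();print(s['torque'])"; python3 -m handwheel '[[[0,0,2],[0,0,0],1],[[0,0,2],[0,0,0],1]]'|sed -n '3p;5p'; python3 -c "
from h import *
s=ctrl.read_state();print(s['torque'])"
```

```text
tool_rot: [-3.141, 0.001, 0.434]
width: 21.4
[-0.09231902  0.66777035  0.11225957]
tool_rot: [-3.141, 0.002, 0.364]
width: 21.2
[0.00855801 0.65077743 0.50291593]
```

```bash
python3 -m handwheel '[[[0,0,1.5],[0,0,0],1],[[0,0,0],[0,0,0],1]]'|sed -n '3p;5p'; python3 -c "
from h import *
s=ctrl.read_state();print(s['torque'])"; python3 -m handwheel '[[[0,0,0],[0,0,0],0],[[0,0,0],[0,0,0],0],[[0,0,0],[0,0,0],0],[[0,0,0],[0,0,0],0],[[0,0,0],[0,0,0],0]]' && python3 -m handwheel '[[[0,0,0],[0,0,0],0],[[0,0,0],[0,0,0],0],[[0,0,0],[0,0,-0.03],0],[[0,0,0],[0,0,-0.035],0],[[0,0,0],[0,0,-0.035],0]]'
```

```text
tool_rot: [-3.142, 0.0, 0.338]
width: 21.2
[0.02721376 0.41464196 0.07999654]
clock: 6.63
eef_pos: [515.4, -161.2, 115.7]
tool_rot: [-3.142, 0.0, 0.339]
force: [0.2, 0.6, -0.1]
width: 79.9
gripper_force: 0.0
clock: 7.05
eef_pos: [514.6, -161.0, 216.4]
tool_rot: [-3.14, 0.002, 0.339]
force: [-0.4, -0.6, 0.5]
width: 85.1
gripper_force: 0.0
```

```bash
python3 -m handwheel '[[[0,0,0],[0.00975,-0.0322,0],0],[[0,0,0],[0.00975,-0.0322,0],0],[[0,0,0],[0.00975,-0.0322,0],0],[[0,0,0],[0.00975,-0.0322,0],0],[[0,0,0],[0,0,0],0]]'; python3 -c "
from h import *
stripe()
for n in ('scene','top'):
  d=ctrl.get_image(n); u,v=proj(d,W(0,-60,138)).astype(int); cv2.imwrite('pics/'+n+'3.png',cv2.resize(d['pixels'][v-20:v+20,u-20:u+20,::-1],None,fx=10,fy=10,interpolation=cv2.INTER_CUBIC))
cv2.imwrite('pics/c3.png',np.hstack([cv2.imread('pics/%s3.png'%n) for n in('scene','top')]))
"
```

```text
clock: 7.47
eef_pos: [508.9, -18.3, 215.8]
tool_rot: [-3.137, -0.001, 0.35]
force: [-0.3, 0.5, -0.4]
width: 85.4
gripper_force: 0.0
top [(np.float64(111.0), [10.0, 2.9], -74), (np.float64(111.0), [2.2, 8.6], -14), (np.float64(110.0), [4.9, 8.5], -30), (np.float64(110.0), [9.9, 0.2], -89), (np.float64(108.0), [12.6, 0.1], -90)]
scene [(np.float64(143.0), [-0.9, 9.2], 6), (np.float64(135.0), [5.4, 5.0], -47), (np.float64(134.0), [1.2, 7.8], -9), (np.float64(131.0), [3.3, 6.4], -27), (np.float64(128.0), [7.5, 3.5], -65)]
```

View pics/c3.png

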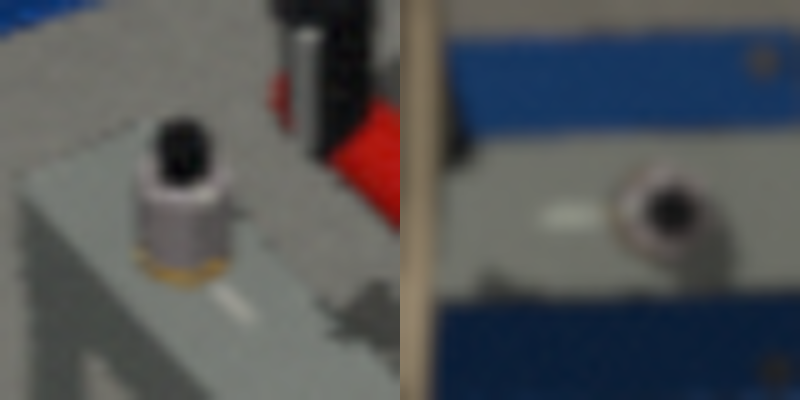

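The scene panel has the stripe near (185,190)–(200,195), roughly toward the housing line at (235,300), but I can't tell whether the last few degrees are in. The torque also dropped on the last row, so I'll re-grip and check the stop.

```bash
python3 -m handwheel '[[[0,0,0],[-0.00975,0.0322,0],0],[[0,0,0],[-0.00975,0.0322,0],0],[[0,0,0],[-0.00975,0.0322,0],0],[[0,0,0],[-0.00975,0.0322,0],0],[[0,0,0],[0,0,0],0]]'; python3 -m handwheel '[[[0,0,0],[0,0,0.035],0],[[0,0,0],[0,0,0.035],0],[[0,0,0],[0,0,0.03],0],[[0,0,0],[0,0,0],0],[[0,0,0],[0,0,0],0]]'
```

```text
clock: 8.08
eef_pos: [514.2, -172.3, 216.1]
tool_rot: [3.135, 0.001, 0.326]
force: [-0.2, -0.2, 0.7]
width: 85.6
gripper_force: 0.0
clock: 8.5
eef_pos: [514.0, -162.3, 114.9]
tool_rot: [-3.14, 0.003, 0.337]
force: [0.7, -0.2, 0.3]
width: 85.2
gripper_force: 0.0
```

```bash
python3 -m handwheel '[[[0,0,0],[0.001,0,-0.001],1],[[0,0,0],[0,0,0],1],[[0,0,0],[0,0,0],1],[[0,0,0],[0,0,0],1],[[0,0,0],[0,0,0],1]]' && python3 -m handwheel '[[[0,0,0],[0,0,0],1],[[0,0,0],[0,0,0],1],[[0,0,0],[0,0,0],1],[[0,0,0],[0,0,0],1],[[0,0,0],[0,0,0],1]]'
cat > tq.py <<'E'
from cell import ctrl
s=ctrl.read_state();print("tz",s['torque'][2].round(3),"yaw",s['tool_rot'][2].round(4),"w",round(s['width'],1))
E
python3 tq.py
python3 -m handwheel '[[[0,0,2],[0,0,0],1]]'>/dev/null; python3 tq.py
python3 -m handwheel '[[[0,0,2],[0,0,0],1]]'>/dev/null; python3 tq.py
python3 -m handwheel '[[[0,0,2],[0,0,0],1]]'>/dev/null; python3 tq.py
python3 -m handwheel '[[[0,0,0],[0,0,0],1]]'>/dev/null; python3 tq.py
```

```text
clock: 8.92
eef_pos: [516.9, -161.0, 117.9]
tool_rot: [3.141, -0.002, 0.339]
force: [0.1, 0.4, -0.2]
width: 25.9
gripper_force: 0.0
clock: 9.33
eef_pos: [516.8, -160.6, 118.1]
tool_rot: [3.141, -0.001, 0.339]
force: [-0.9, 2.1, 7.7]
width: 20.9
gripper_force: 58.5
tz -0.004 yaw 0.3395 w 20.9
tz 0.116 yaw 0.3049 w 20.8
tz 0.153 yaw 0.2689 w 20.3
tz 0.374 yaw 0.2339 w 20.9
tz 0.263 yaw 0.2348 w 20.2
```

```bash

python3 -m handwheel '[[[0,0,2],[0,0,0],1]]'>/dev/null; python3 tq.py
python3 -m handwheel '[[[0,0,0],[0,0,0],1]]'>/dev/null; python3 tq.py
python3 -m handwheel '[[[0,0,2],[0,0,0],1]]'>/dev/null; python3 tq.py
python3 -m handwheel '[[[0,0,0],[0,0,0],1]]'>/dev/null; python3 tq.py
python3 -m handwheel '[[[0,0,2],[0,0,0],1]]'>/dev/null; python3 tq.py
python3 -m handwheel '[[[0,0,0],[0,0,0],1]]'>/dev/null; python3 tq.py
```

```text
tz 0.599 yaw 0.2016 w 20.9
tz 0.542 yaw 0.2013 w 20.4
tz 0.901 yaw 0.1681 w 20.6
tz 0.892 yaw 0.1677 w 20.9
tz 0.81 yaw 0.1338 w 20.7
tz 0.806 yaw 0.1322 w 20.9
```

Torque holds at 0.8–0.9 N m, so the nut is on its hard stop. Release and go to the head.

```bash
python3 -m handwheel '[[[0,0,0],[0,0,0],0],[[0,0,0],[0,0,0],0],[[0,0,0],[0,0,0],0],[[0,0,0],[0,0,0],0],[[0,0,0],[0,0,0],0]]' && python3 -m handwheel '[[[0,0,0],[0,0,0],0],[[0,0,0],[0,0,0],0],[[0,0,0],[0,0,-0.025],0],[[0,0,0],[0,0,-0.025],0],[[0,0,0],[0,0,-0.025],0]]' && python3 -m handwheel '[[[0,0,-7],[0,0,0],0],[[0,0,-7],[0,0,0],0],[[0,0,-7],[0,0,0],0],[[0,0,-7],[0,0,0],0],[[0,0,-7],[0,0,0],0]]' && python3 -m handwheel '[[[0,0,-7],[0,0,0],0],[[0,0,-7],[0,0,0],0],[[0,0,-7],[0,0,0],0],[[0,0,-7],[0,0,0],0],[[0,0,-7],[0,0,0],0]]' && python3 -m handwheel '[[[0,0,-7],[0,0,0],0],[[0,0,-7],[0,0,0],0],[[0,0,-1.3],[0,0,0],0],[[0,0,0],[0,0,0],0],[[0,0,0],[0,0,0],0]]'
```

```text
clock: 10.58
eef_pos: [515.9, -160.9, 116.6]
tool_rot: [-3.141, 0.001, 0.13]
force: [0.5, 0.0, 0.5]
width: 79.6
gripper_force: 0.0
clock: 11.0
eef_pos: [515.8, -160.8, 192.3]
tool_rot: [-3.141, 0.001, 0.13]
force: [0.5, 0.2, 0.1]
width: 85.5
gripper_force: 0.0
clock: 11.42
eef_pos: [516.2, -160.9, 191.9]
tool_rot: [3.142, 0.0, 0.747]
force: [-0.1, -0.8, 0.4]
width: 85.4
gripper_force: 0.0
clock: 11.83
eef_pos: [516.1, -161.0, 191.8]
tool_rot: [-3.141, 0.0, 1.357]
force: [0.0, 0.3, -0.2]
width: 85.2
gripper_force: 0.0
clock: 12.25
eef_pos: [516.2, -161.0, 191.8]
tool_rot: [-3.141, -0.0, 1.615]
force: [0.2, 0.8, -0.2]
width: 85.4
gripper_force: 0.0
```

```bash
python3 -m handwheel '[[[0,0,0.3],[0.0337,-0.0002,0],0],[[0,0,0],[0.0337,-0.0002,0],0],[[0,0,0],[0.0337,-0.0002,0],0],[[0,0,0],[0.0337,-0.0002,0],0],[[0,0,0],[0,0,0],0]]' >/dev/null&& python3 -m handwheel '[[[0,0,0],[0,0,0.02],0],[[0,0,0],[0,0,0.025],0],[[0,0,0],[0,0,0],0],[[0,0,0],[0,0,0],0]]'
```

```text
clock: 13.0
eef_pos: [508.7, -26.3, 146.2]
tool_rot: [-3.139, 0.0, 1.612]
force: [-0.2, -0.9, -0.5]
width: 85.5
gripper_force: 0.0
```

```bash
python3 -m handwheel '[[[0,0,-0.5],[0,0.0008,0.02],0],[[0,0,0],[0,0,0.02],0],[[0,0,0],[0,0,0.02],0],[[0,0,0],[0,0,0.012],0],[[0,0,0],[0,0,0],0]]' && python3 -m handwheel '[[[0,0,0],[0,0,0],0.3],[[0,0,0],[0,0,0],0.5],[[0,0,0],[0,0,0],1],[[0,0,0],[0,0,0],1],[[0,0,0],[0,0,0],1]]' && python3 -m handwheel '[[[0,0,0],[0,0,0],1],[[0,0,0],[0,0,0],1],[[0,0,0],[0,0,0],1],[[0,0,0],[0,0,0],1],[[0,0,0],[0,0,0],1]]'
```

```text
clock: 13.42
eef_pos: [509.8, -26.5, 74.0]
tool_rot: [-3.139, 0.0, 1.621]
force: [-0.7, 0.3, 0.6]
width: 85.4
gripper_force: 0.0
clock: 13.83
eef_pos: [508.6, -26.5, 76.2]
tool_rot: [-3.139, 0.001, 1.622]
force: [-7.5, -0.5, 10.6]
width: 32.7
gripper_force: 59.2
clock: 14.25
eef_pos: [508.6, -26.4, 76.2]
tool_rot: [-3.139, 0.001, 1.622]
force: [-6.6, -0.3, 11.7]
width: 33.1
gripper_force: 59.3
```

Opening 33 mm means the button is fully in. Pulling most of the way, then looking.

```bash
python3 -m handwheel '[[[0,0,0],[0.008,0,0],1],[[0,0,0],[0.013,0,0],1],[[0,0,0],[0.013,0,0],1],[[0,0,0],[0.013,0,0],1],[[0,0,0],[0.013,0,0],1]]' && python3 -m handwheel '[[[0,0,0],[0.012,0,0],1],[[0,0,0],[0.008,0,0],1],[[0,0,0],[0.004,0,0],1],[[0,0,0],[0,0,0],1],[[0,0,0],[0,0,0],1]]'
python3 - <<'E'
from h import *
for n in ('scene','top'):
  d=ctrl.get_image(n); u,v=proj(d,W(40,175,30)).astype(int); print(n,u,v); cv2.imwrite('pics/'+n+'4.png',cv2.resize(d['pixels'][v-20:v+20,u-20:u+20,::-1],None,fx=10,fy=10,interpolation=cv2.INTER_CUBIC))
cv2.imwrite('pics/c4.png',np.hstack([cv2.imread('pics/%s4.png'%n) for n in('scene','top')]))
E
```

```text
clock: 14.67
eef_pos: [505.8, 31.2, 76.2]
tool_rot: [-3.139, 0.004, 1.62]
force: [-4.9, -6.0, 11.5]
width: 32.6
gripper_force: 58.9
clock: 15.08
eef_pos: [504.7, 55.7, 76.2]
tool_rot: [-3.139, 0.003, 1.621]
force: [-5.2, -4.5, 12.2]
width: 32.9
gripper_force: 59.0
scene 348 289
top 281 244
```

View pics/c4.png

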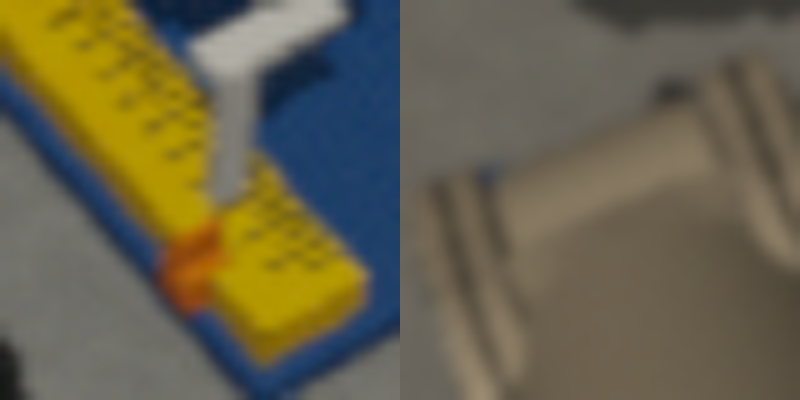

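The scene panel shows the pointer's lower end at crop (225,200) and the clip rib at (190–225, 220–300), so a bit further to go. I'll compare with projections of known geometry.

```bash
python3 - <<'E'
from h import *
d=ctrl.get_image("scene"); off=np.array([328,269])
f=lambda *p:((proj(d,W(*p))-off+.5)*10).round()
print("scale corners 50/20,210,26:",f(50,210,26),f(20,210,26),f(50,210,12))
print("ptr bottom centre, +-x",f(34,172.3,30),f(29,172.3,30),f(39,172.3,30))
for y in(176,180,184,188): print(y,"rib top",f(41,y,37),f(50,y,37),f(56,y,37),"edge26",f(50,y,26))
im=d["pixels"][285:302,342:354]; h=cv2.cvtColor(im,cv2.COLOR_RGB2HSV)
for r in range(17): print(285+r,' '.join('%3d,%3d,%3d'%tuple(p) for p in im[r]))
E
```

```text
scale corners 50/20,210,26: [266. 337.] [367. 279.] [264. 371.]
ptr bottom centre, +-x [228. 190.] [245. 181.] [211. 200.]
176 rib top [215. 196.] [184. 213.] [164. 225.] edge26 [183. 240.]
180 rib top [225. 208.] [194. 225.] [174. 236.] edge26 [192. 252.]
184 rib top [234. 219.] [204. 236.] [184. 247.] edge26 [202. 263.]
188 rib top [244. 230.] [214. 247.] [193. 259.] edge26 [212. 274.]
285 179,151,  0 179,151,  0 175,147,  0 173,145,  0 175,147,  0 176,149,  8 155,132, 50 125,115, 94 125,122,114 123,121,112 122,115, 94 115,101, 57
286 178,149,  0 179,150,  0 180,151,  0 178,149,  0 178,148,  0 174,145, 11 154,133, 63 129,122,100 126,124,115 126,123,115 118,110, 90 116, 99, 46
287 171,142,  0 178,149,  0 179,151,  0 179,150,  0 168,141,  4 149,125, 24 135,119, 68 127,121,101 126,123,113 128,123,111 139,125, 84 137,117, 41
288 157,129,  0 176,147,  2 179,151,  0 179,150,  0 177,150,  0 172,146, 11 150,131, 60 128,120, 97 123,116, 94 121,107, 70 125,107, 48 126,106, 24
289 132,106, 12 159,131,  0 177,149,  0 179,152,  0 180,153,  4 177,150,  0 168,145, 33 144,124, 59 124,108, 56 127,1
[... 1106 characters left out ...]
 130, 66, 17 151, 81, 12 153, 83,  1 144, 81,  8 145,106,  3 165,139,  7 176,150,  0 179,154,  0 179,153,  0
298 100,101, 99  74, 73, 78  84, 56, 52 115, 62, 33 137, 71, 14 141, 71,  6 134, 75, 13 132, 92, 15 147,117,  0 166,140,  0 178,150,  0 179,153,  0
299 110,111,105  91, 93, 93  69, 69, 75  87, 53, 49 124, 62, 24 134, 70, 33 120, 75, 41 116, 88, 33 127,101, 14 147,121, 14 167,140,  0 177,150,  0
300 111,110,103 106,107,102  90, 91, 91  69, 64, 67  78, 53, 51  80, 61, 78  67, 66, 94  85, 79, 78 113, 91, 41 128,102, 19 146,119,  7 168,141,  0
301 108,108,102 110,109,103 106,106,100  90, 91, 91  61, 64, 75  42, 55, 83  35, 61, 99  54, 68,101  87, 82, 77 112, 90, 34 127,100,  6 152,123,  0
```

```bash
python3 -m handwheel '[[[0,0,0],[0.004,0,0],1],[[0,0,0],[0.0035,0,0],1],[[0,0,0],[0.002,0,0],1],[[0,0,0],[0,0,0],1],[[0,0,0],[0,0,0],1]]'
python3 - <<'E'
from h import *
d=ctrl.get_image("scene"); print([[round(float(x),1) for x in ctrl.read_state()['eef_pos']]for _ in '1'])
off=np.array([328,269]); f=lambda *p:((proj(d,W(*p))-off+.5)*15).round()
c=cv2.resize(d["pixels"][269:309,328:368,::-1],None,fx=15,fy=15,interpolation=cv2.INTER_CUBIC)
for y,col in((181.8,(255,255,255)),):   # gauge-x line at z 37 and at pointer z 30
    for z in(30,37): cv2.line(c,tuple(f(24,y,z).astype(int).tolist()),tuple(f(60,y,z).astype(int).tolist()),col,1)
cv2.imwrite("pics/c5.png",c)
for r in range(286,300): print(r,' '.join('%3d,%3d,%3d'%tuple(p) for p in d["pixels"][r,343:356]))
E
```

```text
clock: 15.65
eef_pos: [504.2, 64.8, 76.2]
tool_rot: [-3.139, 0.003, 1.621]
force: [-5.9, -4.8, 12.0]
width: 32.6
gripper_force: 58.9
[[504.2, 64.8, 76.2]]
286 178,148,  0 179,150,  0 179,149,  0 178,149,  0 174,146,  0 159,132, 10 140,115, 17 147,126, 39 141,126, 86 126,122,112 126,122,116 122,118,105 105,103, 94
287 179,149,  0 179,150,  0 178,150,  0 168,140,  0 151,127, 14 160,135, 14 170,144,  0 168,144, 40 144,130, 85 126,123,112 125,122,115 124,119,105 126,112, 75
288 176,147,  0 179,150,  0 178,151,  0 177,149,  1 174,148,  1 176,150,  0 178,151,  1 168,144, 38 145,131, 88 126,122,112 123,121,113 123,117,102 120,107, 73
289 159,132,  0 176,149,  1 178,150,  0 180,153,  4 179,152,  0 179,152,  0 176,148,  8 154,133, 51 129,119, 95 123,121,113 125,122,115 121,116,102 117,105, 68
290 144,116,  9 167,140,  1 178,150,  0 179,152,  0 180,151,  0 177,143,  0 160,124, 18 141,116, 52 134,125, 95 128,124,111 133,126,111 145,131, 88 135,117, 47
291 126,100, 21 145,118,  0 166,138,  0 177,146,  0 179,139,  6 176,120,  6 166,100, 18 153,116, 51 141,126, 86 142,129, 91 157,138, 67 150,129, 
[... 594 characters left out ...]
 174,140,  4 178,150,  0 178,152,  3 160,134,  4 142,119, 13
296  65, 52, 59 109, 60, 35 145, 75, 12 168, 93, 13 173,100,  2 169,104,  9 169,125,  6 176,145,  0 178,150,  0 178,152,  0 179,152,  0 175,148,  0 173,147,  4
297  65, 54, 58 100, 54, 29 129, 67, 15 151, 83, 14 154, 84, 13 143, 81,  1 145,105,  5 164,137,  0 177,150,  0 179,152,  0 178,152,  0 178,151,  0 178,151,  0
298  76, 76, 81  85, 57, 54 113, 58, 30 136, 68, 12 143, 72,  8 134, 74, 11 131, 91, 16 146,118,  7 168,141,  1 178,151,  0 178,152,  0 178,152,  0 179,152,  0
299  90, 94, 94  67, 65, 73  85, 54, 49 124, 64, 24 133, 68, 27 121, 76, 42 115, 87, 31 127, 99, 15 146,118,  5 167,139,  0 177,150,  0 180,152,  0 180,152,  0
```

View pics/c5.png

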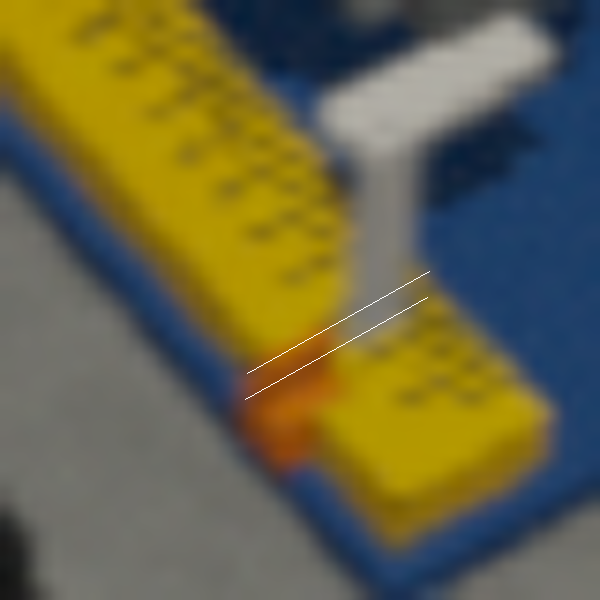

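The blade's lower front edge at crop (360,345) sits on the expected line. The rib ridge at about (307,343) is about 0.5 mm further out. I'll make a final nudge and check.

```bash
python3 -m handwheel '[[[0,0,0],[0.0005,0,0],1],[[0,0,0],[0,0,0],1],[[0,0,0],[0,0,0],1],[[0,0,0],[0,0,0],1],[[0,0,0],[0,0,0],1]]'
python3 - <<'E'
from h import *
stripe()
d=ctrl.get_image("scene"); cr=lambda u,v:cv2.resize(d["pixels"][v-20:v+20,u-20:u+20,::-1],None,fx=10,fy=10,interpolation=cv2.INTER_CUBIC)
cv2.imwrite("pics/c6.png",np.hstack([cr(348,289),cr(306,192)]))
E
```

```text
clock: 16.12
eef_pos: [504.2, 64.8, 76.2]
tool_rot: [-3.139, 0.004, 1.62]
force: [-5.0, -6.0, 11.6]
width: 32.9
gripper_force: 59.0
top [(np.float64(114.0), [10.0, 2.9], -74), (np.float64(113.0), [9.9, 0.2], -89), (np.float64(111.0), [2.2, 8.6], -14), (np.float64(109.0), [12.6, 0.1], -90), (np.float64(109.0), [2.3, 11.3], -12)]
scene [(np.float64(128.0), [-0.9, 9.2], 6), (np.float64(128.0), [1.2, 7.8], -9), (np.float64(121.0), [3.3, 6.4], -27), (np.float64(120.0), [-9.1, 5.9], 57), (np.float64(120.0), [-5.0, 7.5], 34)]
```

View pics/c6.png

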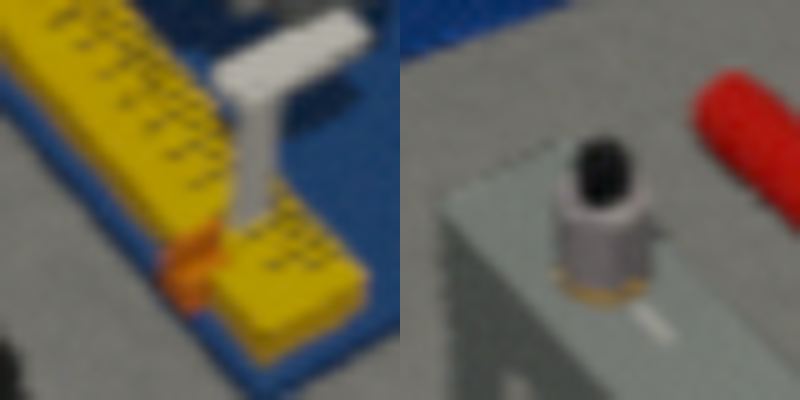

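The nut stripe is now centred on the housing line in the right panel. In the left panel the pointer end at (250,225) is beside the rib end at (222,225). The measured position didn't take the nudge, so I'll add a little.

```bash
python3 -m handwheel '[[[0,0,0],[0.0007,0,0],1],[[0,0,0],[0,0,0],1],[[0,0,0],[0,0,0],1],[[0,0,0],[0,0,0],1],[[0,0,0],[0,0,0],1]]'
python3 -c "
from h import *
d=ctrl.get_image('scene')
print(ctrl.read_state()['eef_pos'])
for r in range(288,294): print(r,' '.join('%3d,%3d,%3d'%tuple(p) for p in d['pixels'][r,348:356]))"
```

```text
clock: 16.68
eef_pos: [504.2, 65.4, 76.2]
tool_rot: [-3.139, 0.004, 1.62]
force: [-5.3, -6.1, 12.7]
width: 32.7
gripper_force: 59.0
[504.19260232  65.39266267  76.16371854]
288 176,150,  0 177,152,  0 168,144, 32 143,129, 85 124,120,110 125,122,115 123,118,105 119,107, 73
289 179,152,  0 174,148,  0 158,135, 37 132,121, 86 123,120,111 126,122,116 118,114,102 116,102, 68
290 176,142,  0 159,123, 10 149,122, 39 141,126, 87 128,124,111 131,126,112 138,126, 94 127,113, 54
291 176,118,  3 166,102, 14 159,120, 37 149,132, 84 141,129, 90 151,134, 71 143,124, 49 130,110, 29
292 154, 86, 10 147, 82, 13 161,123, 15 165,141, 43 148,127, 46 135,116, 31 156,133, 18 167,141,  1
293 141, 72, 16 144, 80,  8 161,122,  7 166,138, 17 166,141, 15 171,145,  0 175,147,  0 168,141,  0
```

```bash
python3 -c "
from cell import ctrl
print(ctrl.finish_job())"
```

```text
the job is handed in; nothing more can be done
None
```

The job is handed in: the nut is tight on its stop (torque held at 0.8–0.9 N m), and the arm is held about 92 mm out with the button squeezed and the pointer within an estimated 0.5 mm of the clip. The judge's verdict was not shown.

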